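Turn the revolving parts tray to bring the oiler to the front

ROBOT

A 6-joint arm with a two-finger parallel gripper is mounted at the origin on the work surface. World frame = base frame: x ahead of the robot, y to its left, z up, the work surface at z = 0. Lengths are in mm, angles in rad, forces in N, time in s.
With the tool pointing down it reaches from about 275 to 750 mm from the base axis. Payload 10.2 kg.
Tool frame: the origin (TCP) lies where the fingers leave the gripper's body, on its centre line; the fingertips stand 73 mm ahead of it and the grasp point (between the pads) lies 54 mm ahead of it (ctrl.tip_extent is the z of the fingertips in the tool frame, in mm); z points along the fingers, y is the line along which they close (so a half turn about z gives the same grasp; the last joint's range is limited). The gripper opens to 85 mm and grips with 20 to 120 N. Pads are 22 mm wide; open, the fingers measure 114 mm over their backs; the gripper's body (76 mm by 85 mm) begins 54 mm behind the grasp point. The pads swing forward as they close: fully open they stand 13 mm farther back than shut.
Start: joints at [1.056, 0.313, 1.498, -0, 1.331, -0.223], TCP at [151.043, 502.81, 303.894] pointing down, gripper open.
Joint ranges: [-2.94, 2.94], [-0.97, 2.17], [0.19, 2.56], [-1.23, 4.37], [0.02, 3.11], [-2.88, 2.88]. Speed limits (rad/s): [2.39, 2.39, 3.01, 3.14, 3.14, 3.14].

INTERFACE

Orientations are given as a unit quaternion [w, x, y, z].
In Python, from rig import readout, cams, order, ctrl gives the robot as it stands.
- The arm moves only by the tool send_path, called after "Emit:" by a JSON object that holds its "method" and its "body". Schema: {"type":"object","properties":{"increments":{"type":"object","properties":{"dx":{"type":"array","items":{"type":"number"},"minItems":1,"maxItems":8},"dy":{"type":"array","items":{"type":"number"},"minItems":1,"maxItems":8},"dz":{"type":"array","items":{"type":"number"},"minItems":1,"maxItems":8},"rx":{"type":"array","items":{"type":"number"},"minItems":1,"maxItems":8},"ry":{"type":"array","items":{"type":"number"},"minItems":1,"maxItems":8},"rz":{"type":"array","items":{"type":"number"},"minItems":1,"maxItems":8}},"additionalProperties":false,"required":["dx","dy","dz","rx","ry","rz"]},"aperture":{"type":"number"},"grip_n":{"type":"number"},"only":{"type":"string"},"quiet":{"type":"boolean"},"lines":{"type":"string"}},"required":["increments"],"additionalProperties":false}. increments is an object with one list for each field, all of the same length, 1 to 8, a row being the entries at one place: dx, dy, dz (the shift in units of 25 mm), rx, ry, rz (a rotation vector in rad); each row is the pose to reach, as a shift and turn from the pose commanded when the call began, along the tool's axes at that moment; what a row does not reach only later rows make up. A row lasts 1/10 s, in which the tool goes at most 50 mm and 0.15 rad, less where a joint would pass 70% of its speed; a pose out of reach is approached as far as the arm can. aperture is the opening from 0.0 (shut) to 1.0 (fully open), set as the call begins (left out keeps the last). The fingers move at their own pace and stop on an object; grip_n is the grip in N (left out, the last holds). Time passes only in rows, so rows that do not move let the fingers close. The tool returns the time, the measured TCP pose, the force, the opening and the grip force at its end. only (a regular expression) keeps the lines of the reply that match it, lines (a string "A,B") keeps lines A to B, and quiet returns only ok. Input that does not fit is refused with a message, and nothing moves.
- readout.sense(): the state, without advancing time (a new reading comes with each control period).
- cams.capture(name): name is "side" or "top"; returns (picture, depth): 420x560x3 uint8, red, green, blue; 420x560 float32, mm along the optical axis (not along the pixel's ray), 0 where there is no reading.
- cams.calibration(name): a dict with "fx", "fy", "cx", "cy" (pixels), "distortion" ([k1, k2, p1, p2, k3] as OpenCV has them; the pictures are not rectified), "position" and "attitude" of the camera in the world. Camera axes: x right, y down, z forward; pixel columns grow to the right and rows downward; lengths in mm; the calibration is good to about 2 mm. A picture is of the moment at which its call begins. calibration takes no time and is no camera call.
- order.finish_job(): hands the job in; it is judged then, once.
Trained networks look in the newest picture that a camera, given by its name, has taken for a name from the list of things; names that differ only in an ending like _2 or _b are one class to them, and where a whole thing is asked for, a point or a joint stands for the part that bears it (a point fixed in the world has none). Each returns a list of dicts, best first, with "p" (0 to 1); they miss things now and then, are a little off and sometimes report something else, mostly with a low value. They report only what shows in the picture. A call takes as long as a camera call. They do not tell look-alikes from the thing itself.
- cams.trace(target, camera): "pixels" (420x560 bool, what is visible of it) and "bbox" ([left, top, right, bottom] in pixels, round what is visible of it).
- cams.spot_point(target, camera): "uv" ([column, row] in pixels: a listed point, or the origin of a listed thing).
The state is a dict: "time_s": time; "joints": joint angles; "dq": joint speeds; "tau": joint torques, N m; "eef_pos": TCP position; "ee_rot": TCP orientation; "force": force on the tool from outside, world axes, zero at the start; "wrist_torque": the same for the moment, N m; "grip_width": opening from 0.0 (shut) to 1.0 (fully open); "grip_force": force on a finger pad.
Only numpy, scipy, OpenCV 4.12 (cv2) and the standard library are available. Lean on these libraries where they do the work, as an engineer would, in place of code of your own. Each camera call takes 0.05 s, during which the arm holds its last target. There are 200 camera calls.

TASK

On the knife maker's bench, turn the round revolving tray by pushing with your closed fingertips against the upright pegs on its rim until the steel oiler with the pointed spout stands at the front, in line with the pointer on the tray's foot, and leave the tray standing still there. Push gently and do not grip, lift or carry anything. Do not touch the small things standing on the tray, keep them all upright in their rings, and leave the blades and tools on the bench alone.

Things in the scene. Friction and masses are not known exactly. Their poses are not given: they have to be found in the camera images.
- stand: Fixed dark steel foot, 210 mm across, under the revolving tray. Origin on the tray's vertical axis at bench height. Its own -x direction is the front: there a flat steel pointer, 18 mm wide and 10 mm high with a diamond head, lies on the bench and sticks out from under the tray to 205 mm from the axis. It points within 0.8 rad of the world's -x.
- front (a point): Point fixed to the foot (does not turn): the place, above the pointer and 75 mm from the tray's axis, at the height of the tray's top (36 mm), over which the oiler's centre has to come.
- tray: Round wooden revolving tray, 284 mm across, 12 mm thick, top 36 mm above the bench. Origin on its vertical axis at bench height; turns either way about its z without stops, with light drag (0.12 N m, about 1 N at the pegs), and stays where left. Six steel pegs stand on its rim at 30, 90, 150, 210, 270, 330 degrees from its own x axis. Nothing on it is higher than 103 mm above the bench.
- peg (a point): Top centre of one of the six pegs (the one 30 degrees from the tray's x axis); turns with the tray. Pegs are upright, 12 mm thick, 38 mm tall, tops 74 mm above the bench, centred 128 mm from the axis, 60 degrees apart. Halfway between pegs, 75 mm from the axis, are six low steel rings (54 mm outside, 48 mm inside, 8 mm high); five hold small things, one is empty.
- oiler: Small steel bench oiler, 42 mm across and 67 mm tall: a round can, 26 mm high, narrowing to a thin pointed spout straight up. The only thing on the tray with a spout. Loose in one of the tray's rings with 3 mm play all round; origin at the centre of its underside, z up. Any of five rings, never starting near the pointer.
- tin: Squat plain steel tin, 42 mm across, 24 mm tall, stands in one of the tray's rings; origin at the centre of its underside, z up. A bystander: must not be touched.
- jar: Glass jar with a steel cap, 40 mm across, 52 mm tall, stands in one of the tray's rings; origin at the centre of its underside, z up. A bystander: must not be touched.
- cup: Open steel cup, 42 mm across its rim, 34 mm tall, stands in one of the tray's rings; origin at the centre of its underside, z up. A bystander: must not be touched.
- spool: Steel spool with two flanges, 42 mm across, 46 mm tall, stands in one of the tray's rings; origin at the centre of its underside, z up. A bystander: must not be touched.
- blade_a: Loose knife blade lying flat left of the tray, about 180 x 20 x 5 mm; origin near its middle. A bystander.
- blade_b: Second such knife blade, farther from the robot. A bystander.
- pliers: Pliers with red grips lying on the bench right of the tray, about 210 mm long, 16 mm high; origin at the pivot. A bystander.
- driver: Screwdriver lying on the bench right of the tray. A bystander.
Not all that is in view belongs to the job. What is shaped like the oiler but green or red is not meant.

How it is judged (in metres and radians):
At the end, for the whole second after the job is handed in: The oiler's centre is within 14 mm horizontally of the front place above the pointer, the tray is still (under 0.05 rad/s), and all five small things stand upright (within 0.2 rad) in their rings on the tray (horizontal distance between oiler and front below 0.014 m and angular speed of tray below 0.05 rad/s and height (world z) of each of oiler, tin, jar, cup, spool below 0.046 m and angle between each of oiler, tin, jar, cup, spool's own z axis and vertical below 0.2 rad and horizontal distance between oiler and stand between 0.065 and 0.085 m and horizontal distance between tin and stand between 0.065 and 0.085 m and horizontal distance between jar and stand between 0.065 and 0.085 m and horizontal distance between cup and stand between 0.065 and 0.085 m and horizontal distance between spool and stand between 0.065 and 0.085 m); the robot touches nothing.
It fails at once if a small thing on the tray is touched by the robot (over 1.5 N) (contact force between any of the fingers, the arm and oiler above 1.5 N or contact force between any of the fingers, the arm and tin above 1.5 N or contact force between any of the fingers, the arm and jar above 1.5 N or contact force between any of the fingers, the arm and cup above 1.5 N or contact force between any of the fingers, the arm and spool above 1.5 N).
It fails at once if a small thing is lifted out of its ring or tipped over (height (world z) of any of oiler, tin, jar, cup, spool above 0.048 m or angle between any of oiler, tin, jar, cup, spool's own z axis and vertical above 0.4 rad).
It fails at once if the tray or its pegs are gripped or pushed roughly (over 18 N) (contact force between any of the fingers, the arm and tray above 18 N).
It fails at once if a blade or tool on the bench is moved more than 20 mm (distance of any of blade_a, blade_b, pliers, driver from where it was at the start of the episode above 0.02 m).
It also fails if it takes over 58 s, if anything falls off the work surface, if the arm or the gripper's body presses on something with over 40 N, if the wrist force passes 120 N, or if a joint passes its speed limit or range.

## Working session

There is one attempt and no reset: what is moved stays moved. The work goes in short steps, Python scripts to look and compute and a tool call to move; the robot and the scene stay as the last step left them, time stands still between calls to the robot, and variables do not carry over. Pictures are saved under pics/ and viewed, at most 10 in all, crops included, and the job is handed in when it is done.

```bash
mkdir -p pics; ls
```

Run:
```python
from rig import readout, cams
import cv2, numpy as np
for n in("top","side"):
    p,d=cams.capture(n); cv2.imwrite(f"pics/{n}0.png",p[:,:,::-1]); np.save(f"pics/{n}d.npy",d)
    print(n,cams.calibration(n))
    for t in("oiler","stand","tray","peg"):
        print(t,[(np.round(r["uv"]).tolist(),round(r["p"],2)) for r in cams.spot_point(t,n)])
s=readout.sense();print(s["time_s"],s["eef_pos"],s["ee_rot"])
```

```text
pics
top {'fx': 409.9923797213843, 'fy': 409.9923797213843, 'cx': 277.5362355223518, 'cy': 209.59048299525512, 'distortion': array([-0.02579173,  0.        ,  0.        ,  0.        ,  0.        ]), 'position': array([ 394.46363378,   28.55695929, 1169.28901599]), 'attitude': array([-0.05902636,  0.70672054, -0.70059245,  0.07894425])}
oiler [([365.0, 203.0], 0.72), ([252.0, 146.0], 0.68), ([184.0, 224.0], 0.63), ([184.0, 188.0], 0.45)]
stand []
tray [([276.0, 234.0], 0.64), ([242.0, 201.0], 0.57), ([421.0, 285.0], 0.19)]
peg [([240.0, 200.0], 0.81)]
side {'fx': 406.92416025746974, 'fy': 406.92416025746974, 'cx': 283.8084684498838, 'cy': 218.90791933275108, 'distortion': array([-0.0095821,  0.       ,  0.       ,  0.       ,  0.       ]), 'position': array([314.17367116, 861.94611291, 614.06092926]), 'attitude': array([ 0.0738693 , -0.14463189,  0.86168226, -0.48075838])}
oiler [([252.0, 301.0], 0.9), ([207.0, 290.0], 0.79), ([287.0, 241.0], 0.74), ([271.0, 228.0], 0.65), ([201.0, 236.0], 0.61), ([293.0, 188.0], 0.48)]
stand [([312.0, 214.0], 0.51)]
tray [([298.0, 237.0], 0.61)]
peg [([255.0, 227.0], 0.91)]
0.5 [151.04503318 502.80093483 303.88791804] [-3.75862966e-06  1.45377148e-01  9.89376311e-01 -1.93163271e-05]
```

View pics/top0.png

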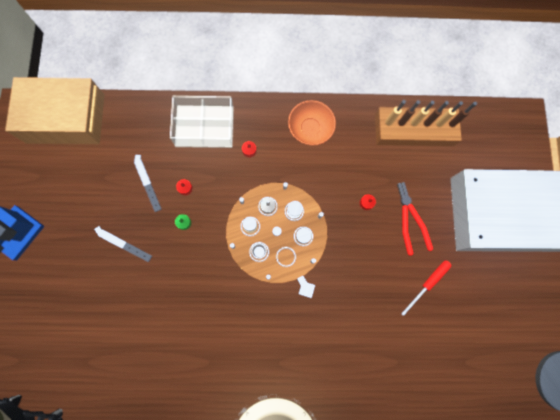

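View pics/side0.png

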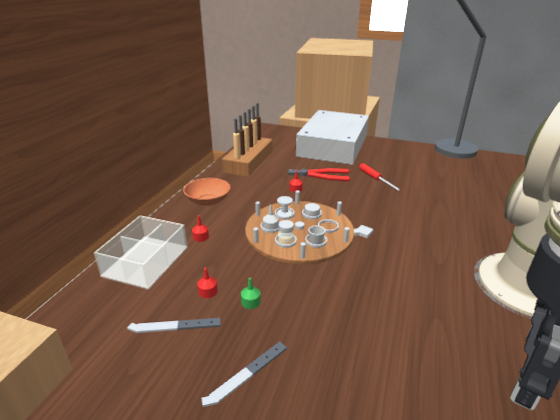

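Create h.py:
```python
import cv2, numpy as np
from rig import cams
from scipy.spatial.transform import Rotation as R
def world(n,uv,z):
    "world xy(mm) of pixels at height z"
    c=cams.calibration(n);K=np.array([[c["fx"],0,c["cx"]],[0,c["fy"],c["cy"]],[0,0,1]])
    u=cv2.undistortPoints(np.array(uv,float).reshape(-1,1,2),K,c["distortion"])[:,0]
    q=c["attitude"];d=R.from_quat([q[1],q[2],q[3],q[0]]).apply(np.c_[u,np.ones(len(u))])
    return c["position"]+d*((z-c["position"][2])/d[:,2])[:,None]
```

Run:
```python
import cv2,numpy as np
from h import *
a=cv2.imread("pics/top0.png")[175:305,215:335];b=cv2.imread("pics/side0.png")[185:265,235:385]
cv2.imwrite("pics/crop0.png",np.hstack([cv2.resize(a,(390,422),interpolation=2),np.pad(cv2.resize(b,(400,213),interpolation=2),((0,209),(0,0),(0,0)))]))
print(world("top",[[277,231]],42).round(1))
print(world("top",[[268,205],[294,211],[304,236],[286,257],[260,252],[250,226]],45).round(1))
print(world("top",[[307,288],[302,279]],10).round(1)) 
print(world("top",[[241,200],[285,185],[321,215],[314,261],[268,277],[233,245]],74).round(1))
```

```text
[[557.2  -1.6  42. ]]
[[630.   24.2  45. ]
 [613.7 -48.7  45. ]
 [543.6 -76.3  45. ]
 [485.2 -26.6  45. ]
 [498.3  44.7  45. ]
 [570.   73.4  45. ]]
[[402.4 -87.   10. ]
 [427.  -73.2  10. ]]
[[ 637.    98.1   74. ]
 [ 680.9  -22.    74. ]
 [ 597.8 -120.4   74. ]
 [ 472.9  -99.9   74. ]
 [ 429.9   22.3   74. ]
 [ 513.7  116.6   74. ]]
```

View pics/crop0.png

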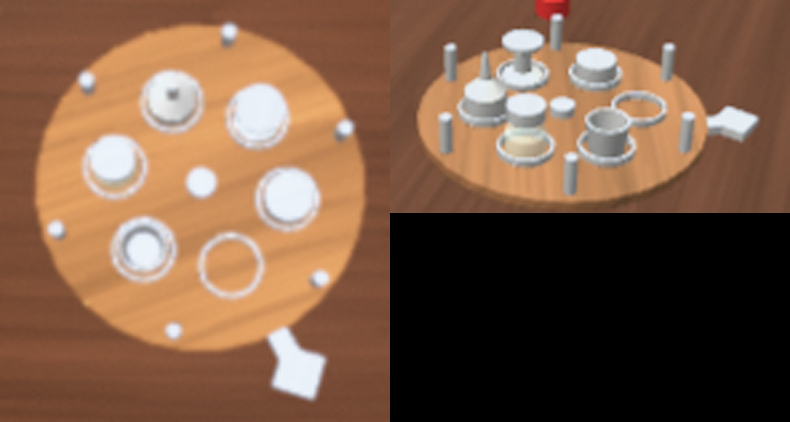

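The steel oiler is at top (268,205), or side (271,222). The look-alikes are the red ones at top (249,148), (184,187) and (368,202), and the green one at (182,222), all off the tray. The crop confirms a steel spout on the tray. I put the tray axis at about (556,-1), with the oiler at 20° and the pointer at -151°, so the tray must turn about 171° clockwise. I'll push the peg at 230° round the near side.

Units first: shifts go in units of 25 mm. So -255 mm is -10.2, -245 mm is -9.8.

Emit:
{"method": "send_path", "body": {"increments": {"dx":[-0.6,-1.8,-3.2,-4.6,-6,-7.4,-8.8,-10.2],"dy":[-0.6,-1.72,-3.08,-4.4,-5.76,-7.08,-8.44,-9.8],"dz":[0,0,0,0,0,0,0,0],"rx":[0,0,0,0,0,0,0,0],"ry":[0,0,0,0,0,0,0,0],"rz":[-0.05,-0.1,-0.15,-0.2,-0.25,-0.2915,-0.2915,-0.2915]}, "aperture": 0.0, "grip_n": 20}}

```text
time_s: 1.3
eef_pos: [325.2, 193.0, 304.2]
ee_rot: [0.0, -0.0, 1.0, 0.0]
force: [1.6, 1.5, 0.5]
grip_width: -0.0
grip_force: 0.0
```

```bash
python3 -c "
from rig import ctrl,readout;print(ctrl.tip_extent,readout.sense()['ee_rot'])"
```

```text
72.6 [ 4.76292867e-04 -1.57725604e-05  9.99999878e-01  1.33177004e-04]
```

Emit:
{"method": "send_path", "body": {"increments": {"dx":[-0.88,-1.8,-2.72,-3.64,-4.56,-5.48,-6.4,-7.16],"dy":[-1.6,-3.2,-4.8,-6.4,-8,-9.6,-11.2,-12.68],"dz":[0,0,0,0,0,0,0,0],"rx":[0,0,0,0,0,0,0,0],"ry":[0,0,0,0,0,0,0,0],"rz":[0,0,0,0,0,0,0,0]}, "aperture": 0.0}}

```text
time_s: 2.1
eef_pos: [504.4, -124.4, 303.8]
ee_rot: [0.0, 0.0, 1.0, -0.0]
force: [0.4, 0.3, 1.1]
grip_width: -0.001
grip_force: 0.0
```

Emit:
{"method": "send_path", "body": {"increments": {"dx":[0,0,0,0,0,0],"dy":[0,0,0,0,0,0],"dz":[0.8,2,3.2,4.4,4.4,4.4],"rx":[0,0,0,0,0,0],"ry":[0,0,0,0,0,0],"rz":[0,0,0,0,0,0]}, "aperture": 0.0}}

```text
time_s: 2.7
eef_pos: [504.0, -122.4, 194.7]
ee_rot: [0.0, 0.0, 1.0, -0.0]
force: [-0.2, -0.4, 0.6]
grip_width: 0.002
grip_force: 0.0
```

Fingertips are at about z=122. I'll take a close look before going down among the pegs.

Run:
```python
from h import *
p,d=cams.capture("top");q,_=cams.capture("side")
cv2.imwrite("pics/c1.png",cv2.resize(np.hstack([p[170:310,210:350,::-1],q[150:290,220:400,::-1]]),None,fx=2.4,fy=2.4,interpolation=2))
```

```text
(no output)
```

View pics/c1.png

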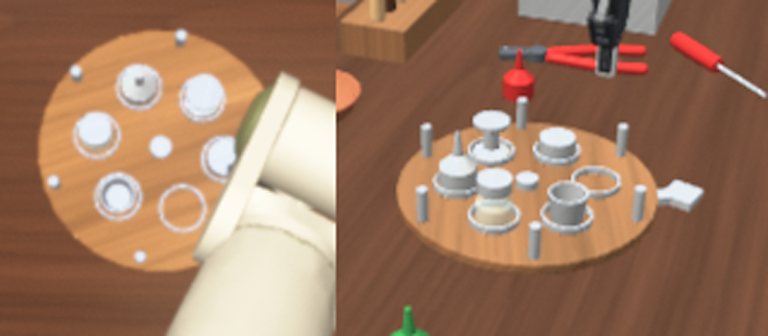

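The side view shows the tips right of the rim, between two pegs, with the oiler at (455,160) in the crop. Next I'll descend and compute the arc table.

Emit:
{"method": "send_path", "body": {"increments": {"dx":[0,0,0,0,0],"dy":[0,0,0,0,0],"dz":[1,1.8,2.4,2.8,2.8],"rx":[0,0,0,0,0],"ry":[0,0,0,0,0],"rz":[0,0,0,0,0]}, "aperture": 0.0}}

```text
time_s: 3.3
eef_pos: [503.7, -122.2, 123.9]
ee_rot: [-0.0, 0.0, 1.0, 0.0]
force: [0.2, 0.4, 0.7]
grip_width: 0.001
grip_force: 0.0
```

Run:
```python
import numpy as np
def P(t): t=np.radians(t);return np.array([556+132*np.cos(t),-1+132*np.sin(t)])
a=247
for n,s in[(8,1.5)]+[(8,3)]*7:
    print(a,[[round(-d[0]),round(d[1])] for d in(P(a-s*(i+1))-P(a) for i in range(n))]);a-=n*s
```

```text
247 [[3, 1], [6, 3], [9, 4], [12, 6], [15, 8], [18, 10], [21, 11], [24, 13]]
235.0 [[6, 4], [11, 9], [16, 13], [21, 18], [25, 23], [30, 29], [34, 34], [37, 40]]
211.0 [[3, 6], [6, 12], [9, 19], [12, 25], [14, 32], [15, 38], [17, 45], [18, 52]]
187.0 [[1, 7], [1, 14], [1, 21], [0, 28], [0, 34], [-1, 41], [-3, 48], [-5, 55]]
163.0 [[-2, 7], [-5, 13], [-8, 19], [-11, 25], [-14, 31], [-18, 37], [-22, 43], [-27, 48]]
139.0 [[-5, 5], [-10, 10], [-15, 15], [-20, 19], [-26, 23], [-32, 27], [-38, 30], [-44, 33]]
115.0 [[-6, 3], [-13, 5], [-19, 7], [-26, 9], [-33, 10], [-40, 11], [-47, 12], [-53, 12]]
91.0 [[-7, 0], [-14, 0], [-21, -1], [-27, -2], [-34, -4], [-41, -6], [-47, -8], [-54, -10]]
```

Scaled: 24 mm is 0.96, 21 mm is 0.84.

Emit:
{"method": "send_path", "body": {"increments": {"dx":[0.12,0.24,0.36,0.48,0.6,0.72,0.84,0.96],"dy":[0.04,0.12,0.16,0.24,0.32,0.4,0.44,0.52],"dz":[0,0,0,0,0,0,0,0],"rx":[0,0,0,0,0,0,0,0],"ry":[0,0,0,0,0,0,0,0],"rz":[0,0,0,0,0,0,0,0]}, "aperture": 0.0}}

```text
time_s: 4.1
eef_pos: [479.6, -109.2, 124.0]
ee_rot: [0.0, 0.0, 1.0, -0.0]
force: [0.9, 0.4, 0.6]
grip_width: 0.0
grip_force: 0.5
```

Scaled: 40 mm is 1.6, 37 mm is 1.48.

Emit:
{"method": "send_path", "body": {"increments": {"dx":[0.12,0.28,0.44,0.64,0.84,1,1.2,1.48],"dy":[0.08,0.2,0.36,0.52,0.72,0.92,1.16,1.6],"dz":[0,0,0,0,0,0,0,0],"rx":[0,0,0,0,0,0,0,0],"ry":[0,0,0,0,0,0,0,0],"rz":[0,0,0,0,0,0,0,0]}, "aperture": 0.0}}

```text
time_s: 4.9
eef_pos: [442.4, -68.9, 123.9]
ee_rot: [0.0, 0.0, 1.0, -0.0]
force: [1.5, -0.4, -0.0]
grip_width: 0.0
grip_force: 0.4
```

Scaled: 52 mm is 2.08, 45 mm is 1.8.

Emit:
{"method": "send_path", "body": {"increments": {"dx":[0.12,0.24,0.36,0.48,0.56,0.6,0.68,0.72],"dy":[0.24,0.48,0.76,1,1.28,1.52,1.8,2.08],"dz":[0,0,0,0,0,0,0,0],"rx":[0,0,0,0,0,0,0,0],"ry":[0,0,0,0,0,0,0,0],"rz":[0,0,0,0,0,0,0,0]}, "aperture": 0.0}}

```text
time_s: 5.7
eef_pos: [424.6, -16.7, 123.9]
ee_rot: [0.0, 0.0, 1.0, 0.0]
force: [0.5, 0.4, 0.9]
grip_width: -0.0
grip_force: 0.5
```

Run:
```python
from h import *
p,d=cams.capture("top");q,_=cams.capture("side")
cv2.imwrite("pics/c2.png",cv2.resize(np.hstack([p[170:310,210:350,::-1],q[150:290,220:400,::-1]]),None,fx=2.4,fy=2.4,interpolation=2))
```

```text
(no output)
```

View pics/c2.png

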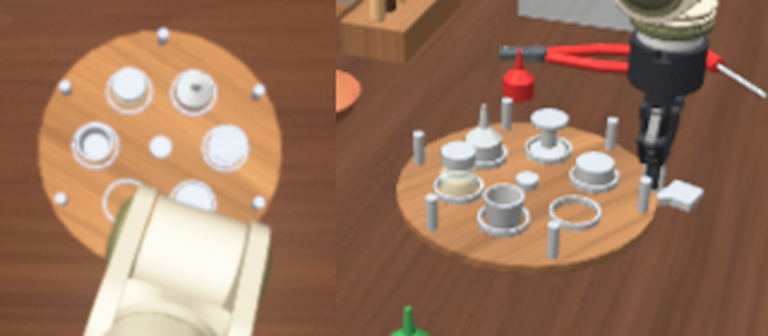

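The tray is turning and the things are upright. The oiler is now at crop (193,90). I'll continue.

Scaled: 21 mm is 0.84, 7 mm is 0.28.

Emit:
{"method": "send_path", "body": {"increments": {"dx":[0.04,0.04,0.04,0,0,-0.04,-0.12,-0.2],"dy":[0.28,0.56,0.84,1.12,1.36,1.64,1.92,2.2],"dz":[0,0,0,0,0,0,0,0],"rx":[0,0,0,0,0,0,0,0],"ry":[0,0,0,0,0,0,0,0],"rz":[0,0,0,0,0,0,0,0]}, "aperture": 0.0}}

```text
time_s: 6.6
eef_pos: [429.8, 38.4, 123.9]
ee_rot: [-0.0, 0.0, 1.0, 0.0]
force: [-0.5, -0.5, 0.0]
grip_width: -0.0
grip_force: 0.4
```

Emit:
{"method": "send_path", "body": {"increments": {"dx":[-0.08,-0.2,-0.32,-0.44,-0.56,-0.72,-0.88,-1.08],"dy":[0.28,0.52,0.76,1,1.24,1.48,1.72,1.92],"dz":[0,0,0,0,0,0,0,0],"rx":[0,0,0,0,0,0,0,0],"ry":[0,0,0,0,0,0,0,0],"rz":[0,0,0,0,0,0,0,0]}, "aperture": 0.0}}

```text
time_s: 7.4
eef_pos: [457.0, 86.3, 123.9]
ee_rot: [-0.0, 0.0, 1.0, 0.0]
force: [-1.4, -0.8, -0.3]
grip_width: -0.001
grip_force: 0.5
```

Emit:
{"method": "send_path", "body": {"increments": {"dx":[-0.2,-0.4,-0.6,-0.8,-1.04,-1.28,-1.52,-1.76],"dy":[0.2,0.4,0.6,0.76,0.92,1.08,1.2,1.32],"dz":[0,0,0,0,0,0,0,0],"rx":[0,0,0,0,0,0,0,0],"ry":[0,0,0,0,0,0,0,0],"rz":[0,0,0,0,0,0,0,0]}, "aperture": 0.0}}

```text
time_s: 8.2
eef_pos: [501.3, 119.0, 123.9]
ee_rot: [-0.0, 0.0, 1.0, 0.0]
force: [-0.6, -0.9, -0.1]
grip_width: 0.0
grip_force: 0.4
```

Run:
```python
from h import *
p,d=cams.capture("top");q,_=cams.capture("side")
cv2.imwrite("pics/top3.png",p[:,:,::-1])
cv2.imwrite("pics/c3.png",cv2.resize(np.hstack([p[170:310,210:350,::-1],q[150:290,220:400,::-1]]),None,fx=2.4,fy=2.4,interpolation=2))
```

```text
(no output)
```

View pics/c3.png

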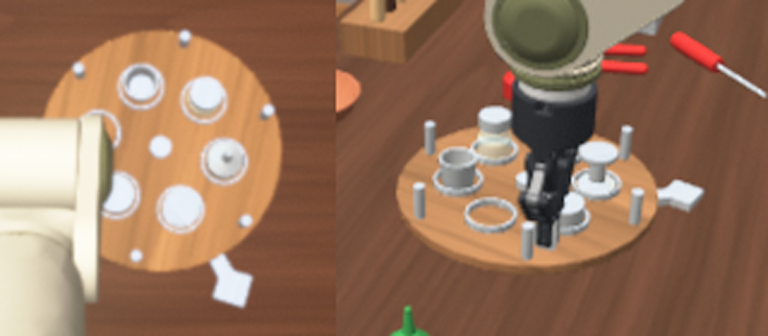

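Run:
```python
from h import *
o=np.array([210,170])
f=lambda L,z:world("top",np.array(L)/2.4+o,z)[:,:2]-[556,-1.2]
for L,z in(([[185,38],[79,69],[267,111],[245,220],[136,256]],74),([[223,161]],45),([[231,290],[222,265]],10)):
    v=f(L,z);print(np.degrees(np.arctan2(v[:,1],v[:,0])).round(1),np.hypot(*v.T).round())
# pointer by white mask over bench, first picture
g=cv2.imread("pics/top3.png");m=(g.min(2)>170).astype(np.uint8)
n,l,s,c=cv2.connectedComponentsWithStats(m)
for i in range(n):
    if 290<c[i][0]<325 and 275<c[i][1]<300: print(s[i],c[i],[np.degrees(np.arctan2(*(world("top",[c[i]],10)[0,:2]-[556,-1.2])[::-1]))])
```

```text
[ -12.2   48.1  -72.3 -132.2  167.8] [125. 127. 126. 126. 128.]
[-102.1] [74.]
[-152.6 -151.1] [182. 152.]
[298 276  17  22 221] [305.4479638  287.17647059] [np.float64(-151.70251540621484)]
```

The oiler is at -102° and the pointer at -151.5°, so about 49° remains.

Emit:
{"method": "send_path", "body": {"increments": {"dx":[-0.24,-0.52,-0.76,-1.04,-1.32,-1.6,-1.88,-2.12],"dy":[0.12,0.2,0.28,0.36,0.4,0.44,0.48,0.48],"dz":[0,0,0,0,0,0,0,0],"rx":[0,0,0,0,0,0,0,0],"ry":[0,0,0,0,0,0,0,0],"rz":[0,0,0,0,0,0,0,0]}, "aperture": 0.0}}

```text
time_s: 9.1
eef_pos: [554.4, 130.8, 123.9]
ee_rot: [0.0, 0.0, 1.0, 0.0]
force: [-1.7, -1.1, 1.1]
grip_width: -0.001
grip_force: 0.6
```

Scaled: -43 mm is -1.72, -41 mm is -1.64.

Emit:
{"method": "send_path", "body": {"increments": {"dx":[-0.28,-0.56,-0.84,-1.08,-1.32,-1.52,-1.64,-1.72],"dy":[0,0,-0.04,-0.08,-0.16,-0.2,-0.24,-0.28],"dz":[0,0,0,0,0,0,0,0],"rx":[0,0,0,0,0,0,0,0],"ry":[0,0,0,0,0,0,0,0],"rz":[0,0,0,0,0,0,0,0]}, "aperture": 0.0}}

```text
time_s: 9.9
eef_pos: [597.0, 123.7, 123.9]
ee_rot: [0.0, 0.0, 1.0, 0.0]
force: [-0.1, 1.6, 0.2]
grip_width: 0.002
grip_force: 0.5
```

Run:
```python
from h import *
p,d=cams.capture("top");q,_=cams.capture("side")
cv2.imwrite("pics/c4.png",cv2.resize(np.hstack([p[170:310,210:350,::-1],q[150:290,220:400,::-1]]),None,fx=2.4,fy=2.4,interpolation=2))
```

```text
(no output)
```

View pics/c4.png

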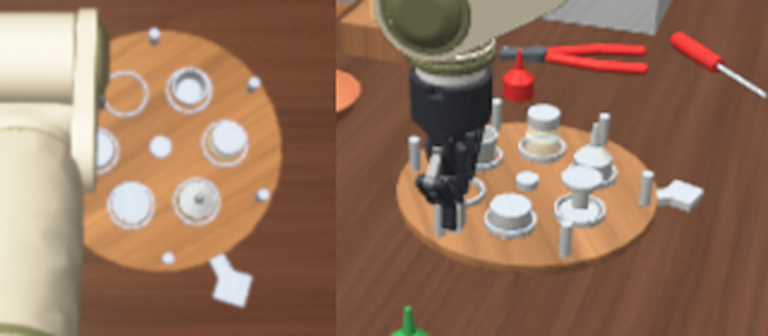

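Run:
```python
from h import *
o=np.array([210,170])
v=world("top",np.array([[154,37],[254,84],[263,195],[168,258]])/2.4+o,74)[:,:2]-[556,-1.2]
print((np.degrees(np.arctan2(v[:,1],v[:,0]))%60).round(1))
for a in(70,67,64,62,61,60,58):
    t=np.radians(a);print(a,-round(556+132*np.cos(t)-597,1),round(-1+132*np.sin(t)-123.7,1))
```

```text
[4.2 3.4 3.4 3.7]
70 -4.1 -0.7
67 -10.6 -3.2
64 -16.9 -6.1
62 -21.0 -8.2
61 -23.0 -9.3
60 -25.0 -10.4
58 -28.9 -12.8
```

The oiler is at about -146.3°, so about 5° remains.

Emit:
{"method": "send_path", "body": {"increments": {"dx":[-0.12,-0.24,-0.32,-0.4,-0.44,-0.44],"dy":[-0.04,-0.06,-0.08,-0.12,-0.132,-0.132],"dz":[0,0,0,0,0,0],"rx":[0,0,0,0,0,0],"ry":[0,0,0,0,0,0],"rz":[0,0,0,0,0,0]}, "aperture": 0.0}}

```text
time_s: 10.6
eef_pos: [607.9, 120.4, 123.9]
ee_rot: [0.0, 0.0, 1.0, -0.0]
force: [0.5, -0.1, -0.7]
grip_width: -0.001
grip_force: 0.0
```

Emit:
{"method": "send_path", "body": {"increments": {"dx":[0.08,0.24,0.24,0.24,0.24,0.24],"dy":[0.04,0.16,0.24,0.24,0.24,0.24],"dz":[0,0,-0.4,-1.6,-3.2,-4.8],"rx":[0,0,0,0,0,0],"ry":[0,0,0,0,0,0],"rz":[0,0,0,0,0,0]}, "aperture": 0.0}}

```text
time_s: 11.2
eef_pos: [601.5, 126.7, 246.1]
ee_rot: [0.0, 0.0, 1.0, 0.0]
force: [0.5, 0.3, 0.4]
grip_width: 0.002
grip_force: 0.0
```

Emit:
{"method": "send_path", "body": {"increments": {"dx":[0.8,1.6,2.8,4,5.2,6.4,6.4],"dy":[0.8,2,3.2,4.4,6,7.2,7.2],"dz":[0,0,0,0,0,0,0],"rx":[0,0,0,0,0,0,0],"ry":[0,0,0,0,0,0,0],"rz":[0,0,0,0,0,0,0]}, "aperture": 0.0}}

```text
time_s: 11.9
eef_pos: [438.5, 309.6, 245.0]
ee_rot: [0.0, -0.002, 1.0, 0.001]
force: [0.6, -0.1, -0.1]
grip_width: 0.001
grip_force: 0.0
```

Run:
```python
from h import *
p,d=cams.capture("top");q,_=cams.capture("side")
cv2.imwrite("pics/c5.png",cv2.resize(np.hstack([p[170:310,210:350,::-1],q[150:290,220:400,::-1]]),None,fx=2.4,fy=2.4,interpolation=2))
```

```text
(no output)
```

View pics/c5.png

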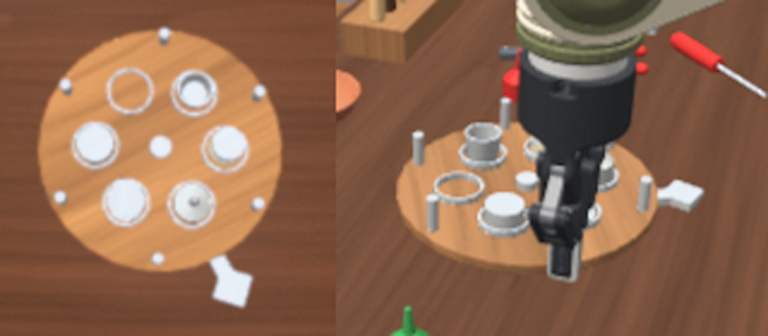

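Run:
```python
from h import *
o=np.array([210,170])
w=world("top",np.array([[164,35],[66,87],[259,92],[258,204],[158,259],[60,198]])/2.4+o,74)[:,:2]
c=w.mean(0);v=w-c
print(c,(np.degrees(np.arctan2(v[:,1],v[:,0]))%60).round(1),np.hypot(*v.T).round())
print(world("top",np.array([[195,202]])/2.4+o,100)-[*c,0],world("top",np.array([[192,205]])/2.4+o,45)-[*c,0])
m=world("top",[[305.45,287.18]],10)[0,:2]-c;print(np.degrees(np.arctan2(m[1],m[0])),np.hypot(*m))
a=np.radians(np.degrees(np.arctan2(m[1],m[0])));print(75*np.cos(a),75*np.sin(a))
```

```text
[554.63535285  -0.94438524] [58.8 59.1 59.  58.8 58.8 58.6] [127. 126. 127. 127. 127. 127.]
[[-66.35413655 -36.6062685  100.        ]] [[-64.9760295 -36.5760658  45.       ]]
-151.41003892127594 170.89410777890612
-65.85501259639025 -35.890351292921075
```

The rings are now at -151.2°, the pointer is at -151.4°, and the oiler is within about 1–2 mm of the front place. The arm is clear, so I'm handing in.

```bash
python3 -c "
from rig import order;print(order.finish_job())"
```

```text
the job is handed in; nothing more can be done
None
```

I turned the tray about 171° clockwise with gentle pushes on one peg. The steel oiler now stands within about 2 mm of the front place by my camera measurement, and I moved the arm clear before handing in; the hand-in returned no verdict.

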